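Open the push-to-open parts cupboard

TASK

Open the small bench cupboard that has the orange door. It has no handle: push the door in near its free edge until its spring catch lets go, let it pop ajar, then swing it wide open, to about a right angle or beyond, and leave it standing there. Leave the white-doored cupboard shut.

Things in the scene. Friction and masses are not known exactly. Their poses are not given: they have to be found in the camera images.
- orange_door (a joint): Orange door's angle, rad: 0 shut and flush; pushed in at its mark (3 to 4 N all the way) it stops hard at -0.075 (11 mm at the edge); pushed past -0.06 and let go, the catch throws it out to about 0.4 (edge 60 mm out) and acts no more; stop at 1.8. Opens anticlockwise seen from above. Hinge friction 0.05 N m holds it where left. Panel 152 wide, 138 high, 10 mm thick, no handle, black press mark near the free edge.
- orange_door_hinge (a point): Point on the orange door's upright hinge axis, in the plane of its outer face, level with its top edge (148 mm above the table). The door fills the front of a fixed blue cupboard 170 wide, 120 deep, 150 mm high, between 8 mm side walls. The roof starts 26 mm behind the front, so fingers can come down behind the ajar door. Inside: catch plunger 60 mm from the hinge, stock under 50 mm high.
- orange_door_edge (a point): Top corner of the orange door's free edge, on its outer face, 152 mm from the hinge point; moves with the door. The line from hinge to edge runs along the outer face. Outside (the way it opens) is to the left of that line seen from above; the 10 mm of panel lie to its right. The press mark's centre is 25 mm from the free edge and 28 mm below the top.
- white_door (a joint): Opening angle in rad of a door of the same make, but white, on a like blue cupboard elsewhere on the table, with the same catch; 0 is shut. It is to stay shut.
Mind the look-alikes: they are no part of the job. Leave any turquoise look-alike of the part that bears orange_door alone.

How it is judged:
By the outcome, as a careful person would: the job done as asked, in the order asked, and still so for the second after the job is handed in, with the robot touching nothing.
It also fails if it takes over 48 s, if anything falls off the work surface, if the arm or the gripper's body presses on something with over 40 N, if the wrist force passes 120 N, or if a joint passes its speed limit or range.

ROBOT

A 6-joint arm with a two-finger parallel gripper is mounted at the origin on the work surface. World frame = base frame: x ahead of the robot, y to its left, z up, the work surface at z = 0. Lengths are in m, angles in rad, forces in N, time in s.
With the tool pointing down it reaches from about 0.25 to 0.775 m from the base axis. Payload 4 kg.
Tool frame: the origin (TCP) lies at the very end of the fingers, on their centre line; the grasp point (between the pads) lies 19 mm behind it; z points along the fingers, y is the direction in which the jaws open and shut (so a half turn about z gives the same grasp; the last joint's range is limited). The gripper opens to 94 mm and grips with 3 to 60 N. Pads are 16 mm wide; open, the fingers measure 119 mm over their backs; the gripper's body (75 mm by 177 mm) begins 78 mm behind the grasp point.
Start: joints at [1.076, 0.087, 1.371, -0, 1.684, -0.103], TCP at [0.21, 0.508, 0.206] pointing down, gripper open.
Joint ranges: [-3.1, 3.1], [-0.76, 2.03], [0.27, 2.55], [-1.08, 4.22], [0.17, 2.65], [-2.57, 2.57]. Speed limits (rad/s): [2.79, 2.79, 3.14, 3.14, 3.14, 3.14].

INTERFACE

Orientations are given as a unit quaternion [x, y, z, w].
In Python, from plant import get_obs, snapshot, job_done gives the robot as it stands.
- The arm moves only by the shell command python3 -m pendant 'ROWS'. ROWS is JSON, a list of rows, each a list of 3 entries, a list of its own where there are three numbers: the turn, a rotation vector about the tool's x, y, z in degrees, then the shift along the tool's x, y, z in m, then the closure, from 0 (fully open) to 1 (shut). A call has 1 to 20 rows; each row shifts and turns the pose as measured when the row begins, along the tool's axes as they then stand; what a row does not reach is not made up. A row lasts 1/12 s, in which the tool goes at most 41.7 mm and 7.16 degrees, less where a joint would pass 70% of its speed; a pose out of reach is approached as far as the arm can. A call is refused whole if a number of a shift passes 0.0417 or a number of a turn 7.16, either way. A call with a gripper value outside its range is refused whole. The fingers move at their own pace and stop on an object; the grip force is fixed at half the most. Time passes only in rows, so rows that do not move let the fingers close. It gives the time, the measured TCP pose, the force and the opening at its end, in the units of the state.
- get_obs(): the state, without advancing time (a new reading comes with each control period).
- snapshot(name): name is "scene" or "top"; returns a dict with "frame" (480x640x3 uint8, blue, green, red), "K" (3x3 intrinsics, pixels), "R" (3x3) and "t" (3): a world point X has camera coordinates R X + t. Camera axes: x right, y down, z forward; pixel columns grow to the right and rows downward; lengths in m; the calibration is good to about 2 mm. A picture is of the moment at which its call begins. There is no depth.
- job_done(): hands the job in, once; it reports no verdict.
The state is a dict: "t": time; "joint_pos": joint angles; "joint_velocities": joint speeds; "effort": joint torques, N m; "tool_pos": TCP position; "orientation": TCP orientation; "force": force on the tool from outside, world axes, zero at the start; "ft_torque": the same for the moment, N m; "finger_gap": finger opening in m.
Only numpy, scipy, OpenCV 4.12 (cv2) and the standard library are available. Lean on these libraries where they do the work, as an engineer would, in place of code of your own. Each camera call takes 0.05 s, during which the arm holds its last target.

## Working session

There is one attempt and no reset: what is moved stays moved. The work goes in short steps, Python scripts to look and compute and a shell command to move; the robot and the scene stay as the last step left them, time stands still between calls to the robot, and variables do not carry over. Pictures are saved under pics/ and viewed, and the job is handed in when it is done.

```bash
ls; mkdir -p pics
python3 - <<'E'
from plant import get_obs, snapshot
import cv2
for n in("scene","top"):
    s=snapshot(n); cv2.imwrite(f"pics/{n}0.png",s["frame"])
    print(n,s["K"],s["R"],s["t"])
o=get_obs();print(o["t"],o["tool_pos"],o["orientation"],o["force"],o["finger_gap"])
E
```

```text
pics
scene [[579.66649313   0.         319.20590036]
 [  0.         579.66649313 238.18707618]
 [  0.           0.           1.        ]] [[-0.28562036  0.95826338 -0.01234136]
 [ 0.84208116  0.24480152 -0.48059499]
 [-0.45751539 -0.14766014 -0.87685583]] [ 0.25916347 -0.36489139  1.39707475]
top [[485.98674911   0.         312.57972987]
 [  0.         485.98674911 240.43160774]
 [  0.           0.           1.        ]] [[ 0.0287832  -0.99956417  0.00655654]
 [-0.99168804 -0.02937808 -0.12526675]
 [ 0.12540478 -0.00289647 -0.99210143]] [-0.12265504  0.53713897  1.00684026]
0.1 [0.20978157 0.5078971  0.20443073] [ 1.94663637e-01  9.80869559e-01 -9.44665456e-04 -2.90638023e-04] [ 0.14567603  0.13895599 -0.48021042] 0.0940891408377124
```

View pics/scene0.png

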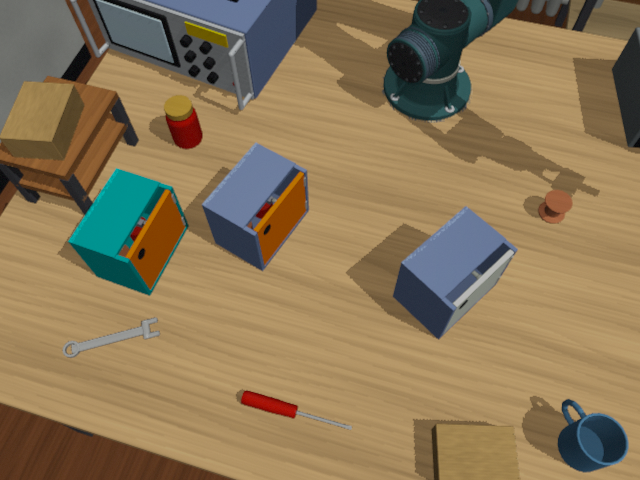

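View pics/top0.png

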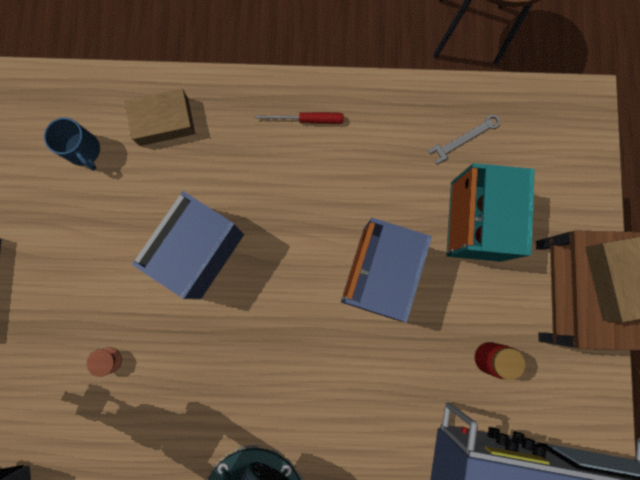

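The candidates for the cupboard are:
- The blue one with an orange door, top (388,270), scene (257,208).
- The turquoise look-alike with an orange door, top (490,212), scene (130,230).
- The blue one with a white door, top (190,245).

The first fits the description, being a blue body with an orange door. I'll enlarge it to confirm.

Run:
```python
import cv2,numpy as np
a=cv2.imread("pics/scene0.png")[135:280,190:325]; b=cv2.imread("pics/top0.png")[205:335,330:445]
a=cv2.resize(a,(390,580*390//540),interpolation=cv2.INTER_CUBIC) if 0 else cv2.resize(a,None,fx=3,fy=3,interpolation=cv2.INTER_CUBIC)
b=cv2.resize(b,None,fx=3,fy=3,interpolation=cv2.INTER_CUBIC)
h=max(a.shape[0],b.shape[0]); 
c=np.zeros((h,a.shape[1]+b.shape[1]+5,3),np.uint8); c[:a.shape[0],:a.shape[1]]=a; c[:b.shape[0],a.shape[1]+5:]=b
cv2.imwrite("pics/crop1.png",c);print(c.shape)
```

```text
(435, 755, 3)
```

View pics/crop1.png

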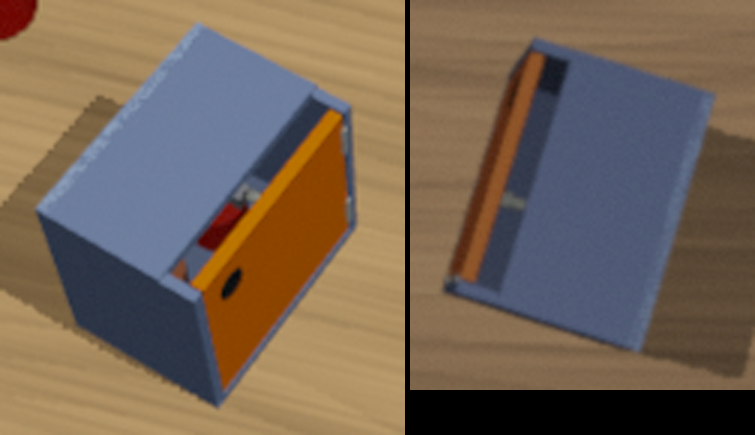

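```bash
cat > h.py <<'E'
import numpy as np,cv2
from plant import get_obs,snapshot
def ray(s,u,v):
    R=np.array(s["R"]);t=np.array(s["t"]);C=-R.T@t
    d=R.T@np.linalg.solve(np.array(s["K"]),[u,v,1.]);return C,d
def onz(s,u,v,z):
    C,d=ray(s,u,v);return C+d*(z-C[2])/d[2]
def proj(s,X):
    p=np.array(s["K"])@(np.array(s["R"])@np.asarray(X,float)+np.array(s["t"]));return p[:2]/p[2]
E
python3 - <<'E'
from h import *
sc=snapshot("scene");tp=snapshot("top")
for n,s,r in(("scene",sc,(135,280,190,325)),("top",tp,(205,335,330,445))):
    f=s["frame"];hsv=cv2.cvtColor(f,cv2.COLOR_BGR2HSV)
    m=cv2.inRange(hsv,(5,170,60),(20,255,255));k=np.zeros_like(m);k[r[0]:r[1],r[2]:r[3]]=m[r[0]:r[1],r[2]:r[3]]
    cs,_=cv2.findContours(k,0,2);c=max(cs,key=cv2.contourArea)
    print(n,cv2.contourArea(c),cv2.approxPolyDP(c,2.5,True)[:,0].tolist())
    # bright (top edge) rows
print("cam top",-tp["R"].T@tp["t"],"scene",-sc["R"].T@sc["t"])
pts={"scene":[(304.3,174.3),(257.3,231.7)],"top":[(344.5,297),(369.5,222.5)]}
for n,s in(("scene",sc),("top",tp)):
    h,e=[onz(s,*p,0.148) for p in pts[n]]
    print(n,h.round(4),e.round(4),np.linalg.norm(e-h),np.degrees(np.arctan2(*(e-h)[1::-1])))
f=tp["frame"][205:335,330:445]
for v in (230,260,290):
    print(v,[tuple(map(int,tp["frame"][v,u])) for u in range(340,382,2)])
E
```

```text
scene 2031.5 [[301, 172], [254, 229], [258, 232], [264, 263], [305, 210]]
top 487.0 [[372, 223], [364, 231], [344, 294], [349, 297]]
cam top [ 0.40994212 -0.10390519  1.06697751] scene [1.02047374 0.04727136 1.05286659]
scene [ 0.4239 -0.1717  0.148 ] [ 0.5666 -0.2155  0.148 ] 0.1493225702770399 -17.08336242049492
top [ 0.4208 -0.1696  0.148 ] [ 0.564  -0.2146  0.148 ] 0.15008405802526298 -17.44622447144745
230 [(70, 95, 120), (71, 96, 120), (73, 98, 122), (71, 98, 120), (72, 97, 121), (72, 98, 121), (73, 99, 121), (72, 98, 122), (73, 98, 122), (74, 101, 125), (78, 103, 129), (67, 85, 104), (31, 42, 70), (20, 42, 81), (38, 79, 133), (42, 86, 143), (36, 69, 121), (35, 27, 32), (36, 30, 22), (37, 28, 24), (39, 28, 24)]
260 [(85, 114, 139), (82, 112, 139), (84, 112, 138), (83, 112, 140), (83, 112, 139), (85, 114, 141), (80, 105, 132), (36, 54, 89), (17, 40, 86), (29, 66, 119), (38, 82, 140), (37, 76, 132), (68, 58, 69), (77, 59, 53), (76, 57, 52), (77, 60, 54), (86, 65, 57), (113, 85, 76), (115, 88, 78), (116, 89, 78), (117, 90, 80)]
290 [(89, 118, 144), (88, 117, 142), (53, 77, 105), (23, 45, 88), (26, 56, 99), (44, 88, 142), (40, 83, 140), (59, 65, 92), (79, 61, 54), (77, 59, 51), (77, 60, 53), (82, 64, 58), (110, 84, 74), (118, 90, 81), (118, 91, 81), (118, 91, 80), (118, 91, 81), (117, 91, 81), (119, 93, 83), (118, 91, 81), (119, 92, 80)]
```

The crop confirms the blue body and the orange door. The mark is at scene (267,229), the hinges are at the end nearer the robot, and the free edge is farther out. The two views agree to within 3 mm: hinge ≈ (0.4215,-0.1705), edge ≈ (0.565,-0.215). The outward normal is (0.297,0.955). I'll move to a spot in front of the mark with the fingers shut.

```bash
python3 -m pendant '[[[0,0,0],[-0.0287,-0.0228,0],1],[[0,0,0],[-0.0287,-0.0228,0],1],[[0,0,0],[-0.0287,-0.0228,0],1],[[0,0,0],[-0.0287,-0.0228,0],1],[[0,0,0],[-0.0287,-0.0228,0],1],[[0,0,0],[-0.0287,-0.0228,0],1],[[0,0,0],[-0.0287,-0.0228,0],1],[[0,0,0],[-0.0287,-0.0228,0],1],[[0,0,0],[-0.0287,-0.0228,0],1],[[0,0,0],[-0.0287,-0.0228,0],1],[[0,0,0],[-0.0287,-0.0228,0],1],[[0,0,0],[-0.0287,-0.0228,0],1],[[0,0,0],[-0.0287,-0.0228,0],1],[[0,0,0],[-0.0287,-0.0228,0],1],[[0,0,0],[-0.0287,-0.0228,0],1],[[0,0,0],[-0.0287,-0.0228,0],1]]'
```

```text
t: 1.53
tool_pos: [0.5036, -0.0211, 0.2006]
orientation: [0.187, 0.982, -0.001, -0.001]
force: [0.5, 0.9, 0.2]
finger_gap: 0.0005
```

```bash
python3 -m pendant '[[[0,0,7.1],[0,0,0],1],[[0,0,7.1],[0,0,0],1],[[0,0,7.1],[0,0,0],1],[[0,0,7.1],[0,0,0],1],[[0,0,7.1],[0,0,0],1],[[0,0,7.1],[0,0,0],1],[[0,0,7.1],[0,0,0],1],[[0,0,7.1],[0,0,0],1],[[0,0,7.1],[0,0,0],1],[[0,0,7.1],[0,0,0],1],[[0,0,7.1],[0,0,0],1],[[0,0,7.1],[0,0,0],1]]'
cat >> h.py <<'E'
H=np.array([.4215,-.1705]);U=np.array([.9548,-.2972]);N=np.array([.2972,.9548])
def rel():
    from scipy.spatial.transform import Rotation as Ro
    o=get_obs();p=np.array(o["tool_pos"]);R=Ro.from_quat(o["orientation"]).as_matrix()
    d=p[:2]-H
    print("t",round(o["t"],2),"p",p.round(4),"r,n",(d@U).round(4),(d@N).round(4),"F",np.array(o["force"]).round(2),"gap",round(o["finger_gap"],4),"yaw y deg",np.degrees(np.arctan2(R[1,1],R[0,1])).round(2),"toolz",R[:,2].round(3),"q",np.round(o["joint_pos"],2))
    return o,p,R
E
python3 -c "
from h import *
rel()"
```

```text
t: 2.53
tool_pos: [0.5048, -0.0314, 0.1948]
orientation: [0.808, 0.589, -0.005, -0.002]
force: [-0.7, -1.1, 0.9]
finger_gap: 0.0004
t 2.53 p [ 0.5048 -0.0314  0.1948] r,n 0.0382 0.1575 F [-0.67 -1.06  0.88] gap 0.0004 yaw y deg -17.8 toolz [-0.011 -0.003 -1.   ] q [-0.17 -0.    1.48 -0.    1.67  0.14]
```

```bash
python3 -m pendant '[[[0,0,0.5],[-0.012,0.015,0.015],1],[[0,0,0],[-0.012,0.015,0.015],1],[[0,0,0],[-0.012,0.015,0.015],1],[[0,0,0],[-0.012,0.015,0.014],1],[[0,0,0],[-0.012,0.015,0.014],1],[[0,0,0],[-0.012,0.012,0.014],1],[[0,0,0],[0,0,0],1]]'
python3 -c "
from h import *
rel()
for n in ('scene','top'):
    s=snapshot(n);cv2.imwrite('pics/%s1.png'%n,s['frame'])
    print(proj(s,get_obs()['tool_pos']))"
```

```text
t: 3.12
tool_pos: [0.5665, -0.1299, 0.1048]
orientation: [0.811, 0.585, -0.004, -0.001]
force: [-0.3, 0.4, 0.0]
finger_gap: 0.0002
t 3.12 p [ 0.5665 -0.1299  0.1048] r,n 0.1264 0.0819 F [-0.34  0.37  0.01] gap 0.0002 yaw y deg -18.4 toolz [-0.008 -0.002 -1.   ] q [-0.32  0.2   1.44 -0.    1.5   0.  ]
[304.32190251 254.33524409]
[323.72612042 222.97767767]
```

View pics/scene1.png

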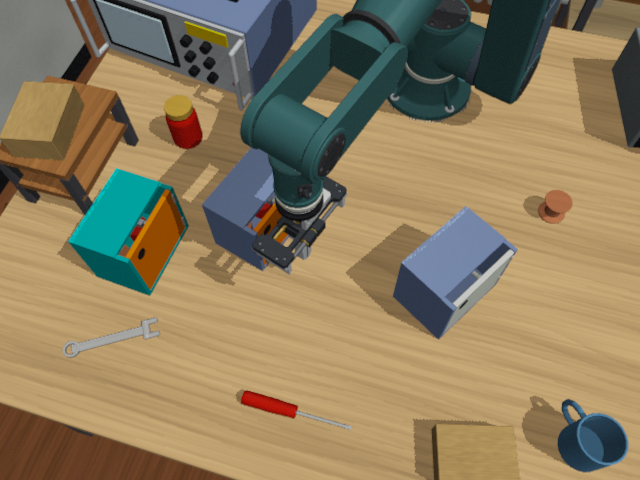

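```bash
python3 -c "
import cv2
a=cv2.imread('pics/scene1.png')[160:290,200:360];b=cv2.imread('pics/top1.png')[180:310,300:440]
cv2.imwrite('pics/crop2.png',cv2.hconcat([cv2.resize(a,None,fx=2.6,fy=2.6,interpolation=2),cv2.resize(b,None,fx=2.6,fy=2.6,interpolation=2)]))"
```

```text
(no output)
```

View pics/crop2.png

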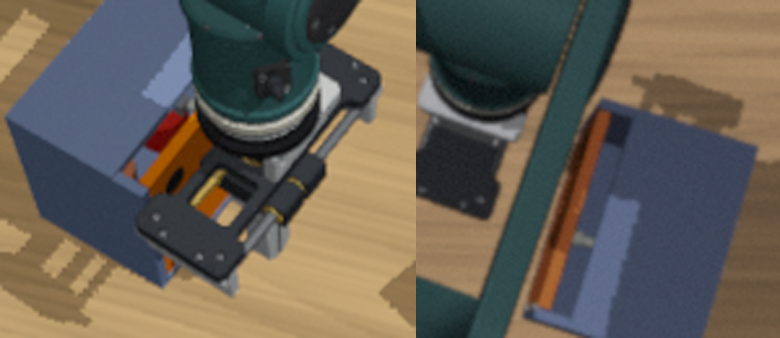

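The crop shows the closed fingertips at scene (304,252), in front of the door and clear of everything. The white door is shut. Next I approach and press.

```bash
python3 -m pendant '[[[0,0,-0.5],[-0.02,0,0],1],[[0,0,-0.5],[-0.02,0,0],1],[[0,0,0],[-0.015,0,0],1],[[0,0,0],[0,0,0],1]]'
python3 -c "
from h import *
rel()"
```

```text
t: 3.55
tool_pos: [0.5509, -0.1775, 0.1125]
orientation: [0.803, 0.595, -0.0, 0.001]
force: [-0.1, 0.6, -0.1]
finger_gap: 0.0006
t 3.55 p [ 0.5509 -0.1775  0.1125] r,n 0.1256 0.0318 F [-0.11  0.58 -0.14] gap 0.0006 yaw y deg -16.92 toolz [ 0.001 -0.001 -1.   ] q [-0.41  0.19  1.45 -0.    1.51 -0.11]
```

```bash
python3 -m pendant '[[[0,0,0],[-0.005,0,0],1],[[0,0,0],[-0.004,0,0],1],[[0,0,0],[-0.004,0,0],1]]'
python3 -c "
from h import *
rel()"
```

```text
t: 3.8
tool_pos: [0.5482, -0.1876, 0.116]
orientation: [0.803, 0.596, 0.002, 0.002]
force: [-0.5, 0.6, -0.7]
finger_gap: 0.0004
t 3.8 p [ 0.5482 -0.1876  0.116 ] r,n 0.126 0.0213 F [-0.51  0.57 -0.67] gap 0.0004 yaw y deg -16.77 toolz [ 0.006 -0.001 -1.   ] q [-0.43  0.18  1.44  0.    1.51 -0.14]
```

```bash
python3 -m pendant '[[[0,0,0],[-0.005,0,0.004],1],[[0,0,0],[-0.005,0,0.004],1],[[0,0,0],[-0.003,0,0.001],1]]'
python3 -c "
from h import *
rel()"
```

```text
t: 4.05
tool_pos: [0.5452, -0.1996, 0.1077]
orientation: [0.802, 0.597, 0.003, 0.003]
force: [-0.5, -0.2, -0.2]
finger_gap: 0.0006
t 4.05 p [ 0.5452 -0.1996  0.1077] r,n 0.1267 0.009 F [-0.53 -0.19 -0.19] gap 0.0006 yaw y deg -16.62 toolz [ 0.009 -0.002 -1.   ] q [-0.45  0.19  1.45  0.    1.49 -0.16]
```

```bash
python3 -m pendant '[[[0,0,0],[-0.004,0,0.002],1],[[0,0,0],[-0.003,0,0.001],1]]'
python3 -c "
from h import *
rel()"
```

```text
t: 4.22
tool_pos: [0.5441, -0.2042, 0.1048]
orientation: [0.802, 0.598, 0.005, 0.002]
force: [1.3, 5.1, 3.7]
finger_gap: 0.0008
t 4.22 p [ 0.5441 -0.2042  0.1048] r,n 0.1271 0.0042 F [1.33 5.07 3.66] gap 0.0008 yaw y deg -16.56 toolz [ 0.011  0.003 -1.   ] q [-0.46  0.19  1.46  0.01  1.49 -0.17]
```

```bash
python3 -m pendant '[[[0,0,0],[-0.004,0,0],1],[[0,0,0],[-0.003,0,0],1]]'
python3 -c "
from h import *
rel()"
```

```text
t: 4.38
tool_pos: [0.5431, -0.2071, 0.1049]
orientation: [0.801, 0.599, 0.009, -0.001]
force: [2.9, 12.2, 3.9]
finger_gap: 0.0008
t 4.38 p [ 0.5431 -0.2071  0.1049] r,n 0.127 0.0012 F [ 2.94 12.19  3.93] gap 0.0008 yaw y deg -16.47 toolz [ 0.013  0.012 -1.   ] q [-0.47  0.19  1.46  0.02  1.49 -0.19]
```

```bash
python3 -m pendant '[[[0,0,0],[-0.003,0,0],1]]'
python3 -c "
from h import *
rel()"
```

```text
t: 4.47
tool_pos: [0.5431, -0.2068, 0.1049]
orientation: [0.801, 0.599, 0.012, -0.003]
force: [3.2, 10.7, 2.6]
finger_gap: 0.0007
t 4.47 p [ 0.5431 -0.2068  0.1049] r,n 0.1269 0.0015 F [ 3.24 10.66  2.61] gap 0.0007 yaw y deg -16.4 toolz [ 0.015  0.019 -1.   ] q [-0.48  0.19  1.45  0.02  1.49 -0.19]
```

```bash
python3 -c "
from h import *
fr=[]
for n,c in (('scene',(160,290,200,360)),('top',(180,310,300,440))):
    s=snapshot(n);cv2.imwrite('pics/%s2.png'%n,s['frame'])
    fr.append(cv2.resize(s['frame'][c[0]:c[1],c[2]:c[3]],None,fx=2.6,fy=2.6,interpolation=2))
cv2.imwrite('pics/crop3.png',cv2.hconcat(fr));rel()"
```

```text
t 4.57 p [ 0.5431 -0.2068  0.1049] r,n 0.1269 0.0015 F [ 3.46 10.18  3.1 ] gap 0.0007 yaw y deg -16.41 toolz [ 0.014  0.019 -1.   ] q [-0.48  0.19  1.46  0.02  1.49 -0.19]
```

View pics/crop3.png

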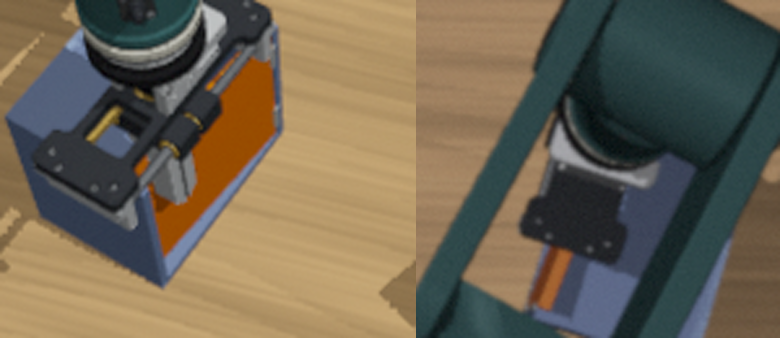

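```bash
python3 -m pendant '[[[0,0,0],[-0.008,0,0],1],[[0,0,0],[-0.008,0,0],1]]'
python3 -c "
from h import *
rel()"
```

```text
t: 4.73
tool_pos: [0.5433, -0.2059, 0.1053]
orientation: [0.798, 0.602, 0.025, -0.013]
force: [6.6, 22.8, 5.5]
finger_gap: 0.0006
t 4.73 p [ 0.5433 -0.2059  0.1053] r,n 0.1268 0.0024 F [ 6.57 22.83  5.5 ] gap 0.0006 yaw y deg -16.01 toolz [ 0.023  0.051 -0.998] q [-0.49  0.19  1.45  0.06  1.5  -0.22]
```

At 23 N it moves no further, so this is the hard stop. I'll release by backing away quickly.

```bash
python3 -m pendant '[[[0,0,0],[0.035,0,0],1],[[0,0,0],[0.035,0,0],1],[[0,0,0],[0.025,0,0],1],[[0,0,0],[0,0,0],1],[[0,0,0],[0,0,0],1],[[0,0,0],[0,0,0],1]]'
python3 -c "
from h import *
fr=[]
for n,c in (('scene',(150,290,190,360)),('top',(180,320,300,440))):
    s=snapshot(n);cv2.imwrite('pics/%s3.png'%n,s['frame'])
    fr.append(cv2.resize(s['frame'][c[0]:c[1],c[2]:c[3]],None,fx=2.5,fy=2.5,interpolation=2))
cv2.imwrite('pics/crop4.png',cv2.hconcat(fr));rel()"
```

```text
t: 5.23
tool_pos: [0.5685, -0.1174, 0.1082]
orientation: [0.799, 0.601, 0.022, -0.013]
force: [-0.2, -0.5, -0.3]
finger_gap: 0.0003
t 5.33 p [ 0.5683 -0.118   0.1081] r,n 0.1246 0.0937 F [-0.43 -0.15  0.45] gap 0.0004 yaw y deg -16.2 toolz [ 0.02   0.047 -0.999] q [-0.33  0.19  1.46  0.05  1.5  -0.05]
```

View pics/crop4.png

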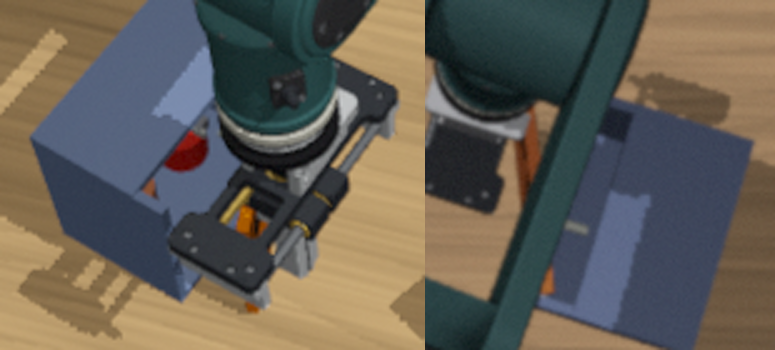

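The door has popped ajar at about 0.4 rad, with its bottom edge showing near scene (292,273). I'll level the tool, rise over the door and come down behind it.

```bash
python3 -m pendant '[[[0,-1.5,0],[0,0,-0.025],1],[[0,-1.4,0.5],[0,0,-0.025],1],[[0,0,0.5],[0,0,-0.025],1],[[0,0,0],[0,0,0],1]]'
python3 -c "
from h import *
rel()"
```

```text
t: 5.67
tool_pos: [0.564, -0.1256, 0.1817]
orientation: [0.808, 0.59, -0.003, 0.001]
force: [0.1, -1.1, 2.3]
finger_gap: 0.0004
t 5.67 p [ 0.564  -0.1256  0.1817] r,n 0.1227 0.0853 F [ 0.13 -1.13  2.3 ] gap 0.0004 yaw y deg -17.73 toolz [-0.004 -0.004 -1.   ] q [-0.31  0.16  1.34 -0.01  1.65 -0.  ]
```

```bash
python3 -m pendant '[[[0,0,0],[-0.02,-0.001,0],1],[[0,0,0],[-0.02,-0.001,0],1],[[0,0,0],[-0.02,-0.001,0],1],[[0,0,0],[-0.018,0,0],1],[[0,0,0],[0,0,0],1]]'
python3 -c "
from h import *
fr=[]
for n,c in (('scene',(150,290,190,360)),('top',(180,320,300,440))):
    s=snapshot(n);cv2.imwrite('pics/%s4.png'%n,s['frame'])
    fr.append(cv2.resize(s['frame'][c[0]:c[1],c[2]:c[3]],None,fx=2.5,fy=2.5,interpolation=2))
cv2.imwrite('pics/crop5.png',cv2.hconcat(fr));rel()"
```

```text
t: 6.08
tool_pos: [0.5353, -0.2067, 0.1809]
orientation: [0.809, 0.588, -0.003, 0.002]
force: [-0.2, 0.6, -0.5]
finger_gap: 0.0004
t 6.18 p [ 0.5361 -0.2039  0.1808] r,n 0.1193 0.0021 F [-0.96 -0.55 -0.08] gap 0.0004 yaw y deg -17.83 toolz [-0.003 -0.005 -1.   ] q [-0.46  0.15  1.35 -0.01  1.64 -0.15]
```

View pics/crop5.png

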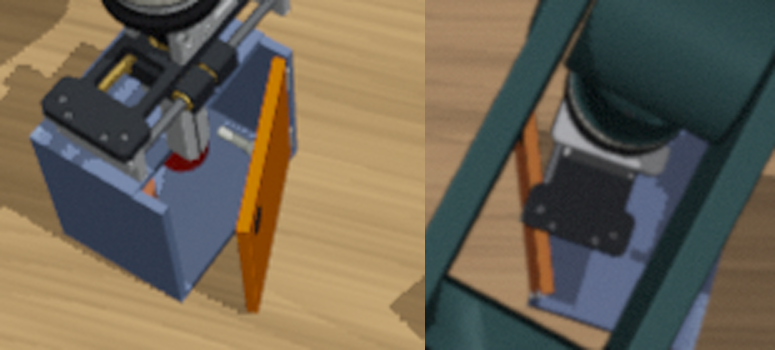

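The fingers, at scene (265,212), are over the gap between the ajar door and the roof. Descending now.

```bash
python3 -m pendant '[[[0,0,0],[0,0,0.025],1],[[0,0,0],[0,0,0.025],1],[[0,0,0],[0,0,0.022],1],[[0,0,0],[0,0,0],1]]'
python3 -c "
from h import *
rel()"
```

```text
t: 6.52
tool_pos: [0.5378, -0.2026, 0.1075]
orientation: [0.808, 0.589, -0.0, 0.002]
force: [-0.2, 0.8, -1.3]
finger_gap: 0.0002
t 6.52 p [ 0.5378 -0.2026  0.1075] r,n 0.1206 0.0039 F [-0.24  0.85 -1.27] gap 0.0002 yaw y deg -17.81 toolz [ 0.002 -0.004 -1.   ] q [-0.46  0.18  1.46 -0.    1.5  -0.15]
```

```bash
python3 -m pendant '[[[0,0,-4],[0.0084,-0.0003,0],1],[[0,0,-4],[0.0084,-0.0003,0],1],[[0,0,-4],[0.0084,-0.0003,0],1],[[0,0,-4],[0.0084,-0.0003,0],1],[[0,0,-4],[0.0084,-0.0003,0],1],[[0,0,-4],[0.0084,-0.0003,0],1]]'
cat >> h.py <<'E'
def pol():
    o,p,R=rel();d=p[:2]-H
    print("R",np.linalg.norm(d).round(4),"phi",np.degrees(np.arctan2(d@N,d@U)).round(1),"yaw rel",(np.degrees(np.arctan2(R[1,1],R[0,1]))+17.3).round(1))
E
python3 -c "
from h import *
pol()"
```

```text
t: 7.02
tool_pos: [0.5434, -0.1486, 0.1085]
orientation: [0.66, 0.751, -0.001, 0.001]
force: [-0.9, -1.6, 0.7]
finger_gap: 0.0005
t 7.02 p [ 0.5434 -0.1486  0.1085] r,n 0.1099 0.0571 F [-0.9  -1.56  0.66] gap 0.0005 yaw y deg 7.37 toolz [-0.    -0.003 -1.   ] q [-0.37  0.15  1.49 -0.    1.5  -0.49]
R 0.1239 phi 27.5 yaw rel 24.7
```

```bash
python3 -m pendant '[[[0,0,-4.3],[0.0084,-0.0006,0],1],[[0,0,-4.3],[0.0084,-0.0006,0],1],[[0,0,-4.3],[0.0084,-0.0006,0],1],[[0,0,-4.3],[0.0084,-0.0006,0],1],[[0,0,-4.3],[0.0084,-0.0006,0],1],[[0,0,-4.3],[0.0084,-0.0006,0],1],[[0,0,-4.3],[0.0084,-0.0006,0],1],[[0,0,-4.3],[0.0084,-0.0006,0],1]]'
python3 -c "
from h import *
pol()"
```

```text
t: 7.68
tool_pos: [0.5174, -0.0826, 0.117]
orientation: [0.391, 0.92, -0.001, 0.007]
force: [0.9, -0.1, -0.7]
finger_gap: 0.0004
t 7.68 p [ 0.5174 -0.0826  0.117 ] r,n 0.0655 0.1124 F [ 0.93 -0.05 -0.66] gap 0.0004 yaw y deg 43.98 toolz [ 0.012 -0.007 -1.   ] q [-0.26  0.05  1.58 -0.    1.49 -1.03]
R 0.1301 phi 59.8 yaw rel 61.3
```

```bash
python3 -m pendant '[[[0,0,-4],[0.0088,-0.0016,0.0012],1],[[0,0,-4],[0.0088,-0.0016,0.0012],1],[[0,0,-4],[0.0088,-0.0016,0.0012],1],[[0,0,-4],[0.0088,-0.0016,0.0012],1],[[0,0,-4],[0.0088,-0.0016,0.0012],1],[[0,0,-4],[0.0086,-0.0016,0.0012],1],[[0,0,-4],[0.008,-0.0012,0.001],1]]'
python3 -c "
from h import *
pol()
fr=[]
for n,c in (('scene',(130,270,190,360)),('top',(180,320,290,430))):
    s=snapshot(n);cv2.imwrite('pics/%s5.png'%n,s['frame'])
    fr.append(cv2.resize(s['frame'][c[0]:c[1],c[2]:c[3]],None,fx=2.5,fy=2.5,interpolation=2))
cv2.imwrite('pics/crop6.png',cv2.hconcat(fr))"
```

```text
t: 8.27
tool_pos: [0.4661, -0.0512, 0.1172]
orientation: [0.14, 0.99, -0.001, 0.015]
force: [0.8, -0.5, -0.1]
finger_gap: 0.0008
t 8.27 p [ 0.4661 -0.0512  0.1172] r,n 0.0071 0.1271 F [ 0.79 -0.54 -0.06] gap 0.0008 yaw y deg 73.95 toolz [ 0.03  -0.005 -1.   ] q [-0.23 -0.08  1.72  0.    1.48 -1.52]
R 0.1273 phi 86.8 yaw rel 91.3
```

View pics/crop6.png

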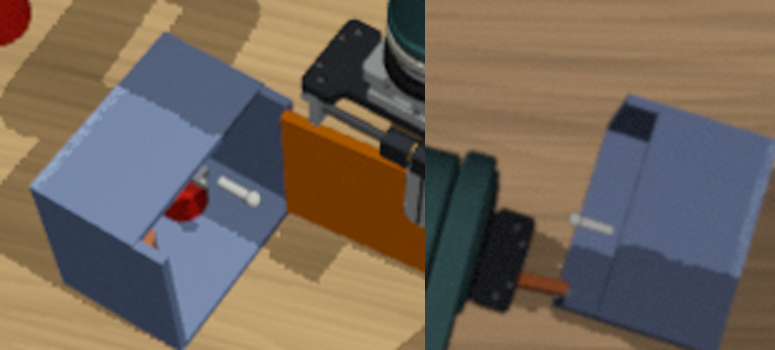

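```bash
python3 -m pendant '[[[0,0,-3],[0.008,-0.001,0.001],1],[[0,0,-3],[0.008,-0.001,0.001],1],[[0,0,0],[0.003,0,0],1],[[0,0,0],[0,0,0],1]]'
python3 -c "
from h import *
pol()"
```

```text
t: 8.7
tool_pos: [0.4494, -0.0476, 0.1179]
orientation: [0.091, 0.996, -0.001, 0.018]
force: [-0.1, -0.4, -0.6]
finger_gap: -0.0001
t 8.7 p [ 0.4494 -0.0476  0.1179] r,n -0.0099 0.1256 F [-0.07 -0.38 -0.58] gap -0.0001 yaw y deg 79.59 toolz [ 0.036 -0.006 -0.999] q [-0.23 -0.13  1.76  0.    1.48 -1.62]
R 0.126 phi 94.5 yaw rel 96.9
```

```bash
python3 -m pendant '[[[0,0,0],[-0.012,0,0],1],[[0,0,0],[-0.015,0,0],1],[[0,0,0],[-0.015,0,0],1],[[0,0,0],[0,0,-0.03],1],[[0,0,0],[0,0,-0.035],1],[[0,0,0],[0,0,-0.035],1],[[0,0,0],[0,0,-0.03],1],[[0,0,0],[0,0,0],1]]'
python3 -c "
from h import *
pol()"
```

```text
t: 9.37
tool_pos: [0.4897, -0.0543, 0.253]
orientation: [0.1, 0.995, -0.0, 0.015]
force: [-0.3, -0.0, 0.7]
finger_gap: 0.0007
t 9.37 p [ 0.4897 -0.0543  0.253 ] r,n 0.0306 0.1313 F [-0.29 -0.    0.73] gap 0.0007 yaw y deg 78.52 toolz [ 0.029 -0.004 -1.   ] q [-0.23 -0.07  1.43  0.    1.75 -1.6 ]
R 0.1348 phi 76.9 yaw rel 95.8
```

```bash
python3 -m pendant '[[[0,0,0],[0,0.035,0],1],[[0,0,0],[0,0.035,0],1],[[0,0,0],[0,0.035,0],1],[[0,0,0],[0,0.035,0],1],[[0,0,0],[0,0.035,0],1],[[0,0,0],[0,0.035,0],1],[[0,0,0],[0,0.035,0],1],[[0,0,0],[0,0.02,0],1],[[0,0,0],[0,0,0],1]]'
python3 - <<'E'
from h import *
rel()
fr=[]
for n,c in (('scene',(120,360,180,560)),('top',(160,330,130,450))):
    s=snapshot(n);cv2.imwrite('pics/%s6.png'%n,s['frame'])
    x=s['frame']; fr.append(cv2.resize(x,None,fx=.62,fy=.62,interpolation=3) if 0 else x)
    hsv=cv2.cvtColor(x,cv2.COLOR_BGR2HSV);m=cv2.inRange(hsv,(5,170,60),(20,255,255))
    cs,_=cv2.findContours(m,0,2)
    for k in cs:
        if cv2.contourArea(k)>100: print(n,cv2.contourArea(k),cv2.approxPolyDP(k,2.5,True)[:,0].tolist())
cv2.imwrite('pics/crop7.png',cv2.resize(cv2.hconcat(fr),(800,300),interpolation=3))
E
```

```text
t: 10.12
tool_pos: [0.5533, 0.2147, 0.2539]
orientation: [0.114, 0.993, -0.001, 0.018]
force: [0.3, -0.1, -1.2]
finger_gap: 0.0005
t 10.12 p [0.5533 0.2147 0.2539] r,n 0.0114 0.4069 F [ 0.3  -0.12 -1.23] gap 0.0005 yaw y deg 76.93 toolz [ 0.036 -0.007 -0.999] q [ 0.28  0.16  1.2  -0.02  1.75 -1.06]
scene 2673.5 [[168, 190], [164, 191], [125, 255], [150, 288], [184, 227]]
scene 2923.5 [[304, 174], [306, 214], [374, 233], [379, 195]]
scene 107.5 [[4, 162], [23, 167], [26, 173], [23, 179], [28, 180], [36, 171], [43, 172]]
scene 108.5 [[85, 150], [81, 149], [68, 174], [53, 177], [55, 174], [51, 173], [52, 176], [48, 177], [46, 172], [44, 177], [37, 178], [36, 175], [32, 181], [35, 182], [36, 177], [39, 180], [41, 176], [48, 179], [50, 176], [50, 185], [48, 182], [52, 182], [53, 177], [56, 180], [58, 176], [65, 178], [80, 163], [79, 156]]
top 288.5 [[267, 288], [291, 293], [345, 296], [339, 292]]
top 1504.0 [[476, 169], [471, 169], [453, 185], [449, 248], [456, 248], [464, 242], [471, 243]]
```

View pics/scene6.png

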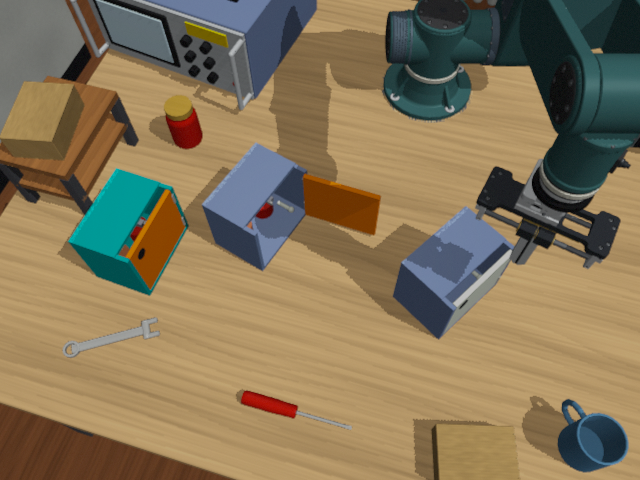

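View pics/top6.png

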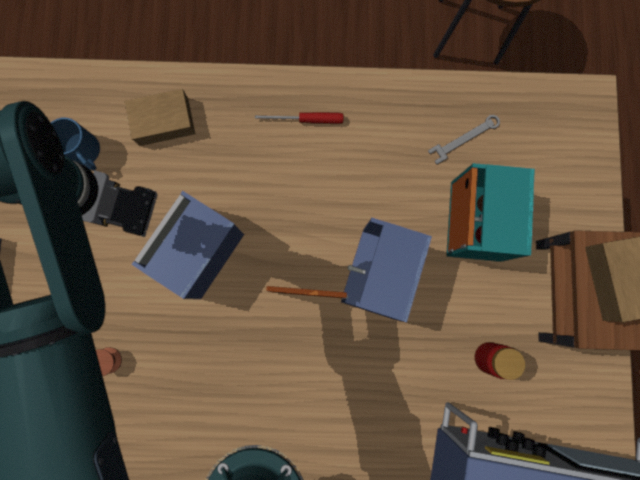

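The scene view shows the orange door standing open from (304,174) to (379,195), and the white door still shut. I'll check the angle before handing in.

Run:
```python
from h import *
for n,a,b in(("top",(343,296),(267.5,290)),("scene",(304,174),(379.5,195))):
    s=snapshot(n);h,e=onz(s,*a,.148),onz(s,*b,.148);d=(e-h)[:2]
    print(n,h.round(3),e.round(3),np.linalg.norm(d).round(3),"angle",(np.degrees(np.arctan2(d[1],d[0]))+17.3).round(1))
o=get_obs();print(o["t"],np.abs(o["joint_velocities"]).max())
```

```text
top [ 0.423 -0.167  0.148] [ 0.43  -0.025  0.148] 0.142 angle 104.4
scene [ 0.423 -0.172  0.148] [ 0.43  -0.024  0.148] 0.149 angle 104.9
10.3167 0.017596445873957377
```

```bash
python3 -c "
from plant import job_done
print(job_done())"
```

```text
the job is handed in; nothing more can be done
None
```

The orange door on the blue cupboard is open to about 104° (roughly its 1.8 rad stop) and standing there. I handed the job in at about 10.3 s. I pressed the mark with closed fingers to the hard stop, and on release the door popped to about 0.4 rad. I then came down behind it, swung it open and backed well clear.

- **Final checks:** The two camera views gave 104.4° and 104.9°. The white door looked shut as before, and I did not touch the turquoise cupboard or anything else. The wrist force on the clear arm read only noise, about 1 N.
- **Disagreements:** The hard stop came about 4 mm earlier than I had calculated. I confirmed it by the force, which rose to about 23 N with no further travel. The top view measured the door 142 mm long instead of 152 mm, because its corners were picked roughly. The scene view gave 149 mm.

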